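# Third hand at the coin-cassette jig

## Task

Be my third hand: set the cream coin cassette down gently, flat on the jig bed between the two blue lines, with its black flange facing the sprung steel plate but not yet pushing it. Then slide it squarely against the plate with the gripper until the yellow pointer is in the green part of the gauge, never in the red, and keep it steady there while I drive the screws: hold at least two seconds and finish with your program still pressing, not letting go. Push only on the cassette, not on the plate, and leave the other things on the bench where they are.

Things in the scene. Friction and masses are not known exactly. Their poses are not given: they have to be found in the camera images.
- jig: Fixed assembly jig: aluminium base 300 mm long (x from -135 to +165 mm), 130 mm wide (y), 12 mm thick; its flat top (z = 12 mm) is the bed. Origin on the bench surface, midway between the two blue painted lines, which run along x, inner edges 76 mm apart. +x points to the sprung plate, z up. No raised rails. Blue spring housing at x 145 to 159 mm, top z = 52 mm.
- gauge (a point): Middle of the top of the jig's black gauge block (50 x 24 mm along jig x, y; top 35 mm above the bench), fixed to the jig at x = 81, y = 66 mm. Along the jig's +x its scale is white for 8 mm, then green for 10 mm, then red; the plate's yellow pointer runs over it.
- plate_face (a point): Middle of the face of the sprung upright steel plate (84 mm wide, 50 mm high, 8 mm thick, standing 1 mm above the bed) that the flange is pressed against; with the plate at rest it lies at x = 55, y = 0, z = 38 mm of the jig. Axes as the jig's; the face looks to -x. It carries the yellow pointer.
- plate (a joint): Travel of the sprung plate in m along the jig's +x, 0 at rest, stop at 0.028. Spring: about 3 N to start, plus 0.6 N per mm. Pointer is in the green from 0.008 to 0.018 (about 8 to 14 N), beyond that in the red.
- cassette_center (a point): Centre of the loose cream coin cassette (two pale slotted tubes on top, yellow latch at the rear, black flange at the front; 0.2 to 0.4 kg), 20 mm above its underside. x points to the flange, z up. Body 127 mm long, 48 wide, 38 high with flat upright sides: grasp across the 48 mm. Tubes rise to 46 mm. Rear end 65 mm behind this point.
- flange_face (a point): Middle of the outer face of the cassette's black flange (60 mm wide, 46 mm high, 6 mm thick), 68 mm ahead (+x) of the cassette centre and 23 mm above its underside.
- note_reader_center (a point): Leave alone: centre of a grey note reader with a yellow top panel, 120 x 65 x 42 mm, lying on the bench; may lie where the cassette would be and vice versa.
- driver_grip (a point): Leave alone: grip of a screwdriver lying on the bench.
- can_red_center (a point): Leave alone: centre of a red drink can, 66 mm diameter, 120 mm tall.
- can_green_center (a point): Leave alone: centre of a green drink can, 66 mm diameter, 120 mm tall.
- jar_center (a point): Leave alone: centre of a jar with a blue cap, 60 mm diameter, 75 mm tall.
- padlock_center (a point): Leave alone: centre of a brass padlock, 60 x 40 x 22 mm plus shackle, lying flat.
Not all that is in view belongs to the job. Leave any orange or pink look-alike of the part that bears cassette_center alone.

How it is judged:
By the outcome, as a careful person would: the job done as asked, in the order asked, and still so for the second after the job is handed in, while the arm keeps its last pose, push and grip.
It also fails if it takes over 51 s, if anything falls off the work surface, if the arm or the gripper's body presses on something with over 40 N, if the wrist force passes 120 N, or if a joint passes its speed limit or range.

## Robot

A 6-joint arm with a two-finger parallel gripper is mounted at the origin on the work surface. World frame = base frame: x ahead of the robot, y to its left, z up, the work surface at z = 0. Lengths are in m, angles in degrees, forces in N, time in s.
With the tool pointing down it reaches from about 0.4 to 0.825 m from the base axis. Payload 7 kg.
Tool frame: the origin (TCP) lies between the finger pads; the fingertips stand ctrl.nose_length ahead of it and the grasp point (between the pads) lies 2 mm behind it (ctrl.nose_length is the distance from the TCP to the fingertips, in m); z points along the fingers, y is the line along which they close (so a half turn about z gives the same grasp; the last joint's range is limited). The gripper opens to 88 mm and grips with 3 to 60 N. Pads are 19 mm wide; open, the fingers measure 130 mm over their backs; the gripper's body (78 mm by 193 mm) begins 47 mm behind the grasp point.
Start: joints at [-51.102, 20.546, 0.682, 0, -70.136, -16.507], TCP at [0.257, -0.624, 0.244] pointing down, gripper open.
Joint ranges: [-176.03, 176.03], [-82.01, 121.73], [-58.28, 71.71], [-173.87, 95.51], [-174.79, -0.11], [-173.66, 173.66]. Speed limits (degrees/s): [136.94, 136.94, 172.46, 180, 180, 180].

## Interface

Orientations are given as [roll, pitch, yaw] about the fixed x, y, z axes, in that order (R = Rz(yaw) Ry(pitch) Rx(roll)).
In Python, from plant import ctrl gives the robot as it stands.
- The arm moves only by the tool apply_moves, never from a script. Its argument "commands" is a list of rows, each a list of 3 entries, a list of its own where there are three numbers: the shift along the world's x, y, z in cm, then the turn about the world's z in rad, then the closure, from 0 (fully open) to 1 (shut). In form: [[[x, y, z], turn, jaw], ...]. A call has 1 to 20 rows; each row is the pose to reach, as a shift and turn from the pose commanded when the call began; what a row does not reach only later rows make up. A row lasts 1/12 s, in which the tool goes at most 41.7 mm and 7.16 degrees, less where a joint would pass 70% of its speed; a pose out of reach is approached as far as the arm can. A call with a gripper value outside its range is refused whole. The fingers move at their own pace and stop on an object; the grip force is fixed at half the most. Time passes only in rows, so rows that repeat a pose let the fingers close. It gives the time, the measured TCP pose, the force, the opening and the grip force at its end, in the units of the state.
- ctrl.get_obs(): the state, without advancing time (a new reading comes with each control period).
- ctrl.snapshot(name): name is "scene" or "top" or "wrist"; returns a dict with "img" (420x560x3 uint8, red, green, blue), "fx", "fy", "cx", "cy" (pixels), "T" (4x4, takes a point from camera to world coordinates). Camera axes: x right, y up, looking along -z (the intrinsics and any distortion apply to the point x, -y, -z); pixel columns grow to the right and rows downward; lengths in m; the calibration is good to about 2 mm. A picture is of the moment at which its call begins. There is no depth.
- ctrl.close_job(): hands the job in; it is judged then, once.
Trained networks look in a picture, given as the dict that the camera call returned (one of the last four; its "shot" number tells which), for a name from the list of things; names that differ only in an ending like _2 or _b are one class to them, and where a whole thing is asked for, a point or a joint stands for the part that bears it (a point fixed in the world has none). Each returns a list of dicts, best first, with "score" (0 to 1); they miss things now and then, are a little off and sometimes report something else, mostly with a low value. They report only what shows in the picture. A call takes as long as a camera call. They do not tell look-alikes from the thing itself.
- ctrl.search_frame(picture, target): "at" ([column, row] in pixels, amid what is visible of it).
- ctrl.spot_point(picture, target): "at" ([column, row] in pixels: a listed point, or the origin of a listed thing).
The state is a dict: "clock": time; "joint_pos": joint angles; "qvel": joint speeds; "tau": joint torques, N m; "tool_pos": TCP position; "orientation": TCP orientation; "force": force on the tool from outside, world axes, zero at the start; "moment": the same for the moment, N m; "opening": finger opening in m; "gripper_force": force on a finger pad.
Only numpy, scipy, OpenCV 4.12 (cv2) and the standard library are available. Lean on these libraries where they do the work, as an engineer would, in place of code of your own. Each camera call takes 0.05 s, during which the arm holds its last target. There are 200 camera calls.

## Working session

There is one attempt and no reset: what is moved stays moved. The work goes in short steps, Python scripts to look and compute and a tool call to move; the robot and the scene stay as the last step left them, time stands still between calls to the robot, and variables do not carry over. Pictures are saved under pics/ and viewed, at most 10 in all, crops included, and the job is handed in when it is done.

Besides the shell and the picture viewer there is one more tool, called after "Request:" by a JSON object that holds its "fn" and its "kwargs", one argument or row to a line. apply_moves: Moves the arm, as the interface text tells. Its arguments: {"type":"object","properties":{"commands":{"type":"array"}},"required":["commands"]}

```bash
mkdir -p pics; cat > h.py <<'E'
import numpy as np, cv2
from plant import ctrl
def snap(n,f=None):
    p=ctrl.snapshot(n)
    if f: cv2.imwrite('pics/'+f,p['img'][:,:,::-1])
    return p
def w(p,uv,z):
    K=np.array([[p['fx'],0,p['cx']],[0,p['fy'],p['cy']],[0,0,1]])
    d=p.get('dist',p.get('distortion'))
    u=cv2.undistortPoints(np.array([[uv]],float),K,None if d is None else np.array(d,float))[0,0]
    T=np.array(p['T']); r=T[:3,:3]@np.array([u[0],-u[1],-1]); o=T[:3,3]
    return (o+r*(z-o[2])/r[2])
E
cat > a.py <<'E'
from h import *
s=ctrl.get_obs();print(s['clock'],s['tool_pos'],s['orientation'],s['opening'],s['force'],ctrl.nose_length)
Z={'jig':0,'gauge':.035,'plate_face':.038,'cassette_center':.02,'flange_face':.023,'note_reader_center':.021}
for n in('top','scene'):
    p=snap(n,n+'0.png');print(n,[k for k in p])
    for t,z in Z.items():
        for r in ctrl.spot_point(p,t)[:3]: print(t,np.round(r['at']),round(r['score'],2),w(p,r['at'],z).round(3))
E
python3 a.py
```

```text
0.0 [ 0.25691079 -0.62365825  0.24262123] [ 1.79901629e+02 -8.86742637e-03 -1.57618002e+02] 0.08770606523178003 [0.32156246 0.34025257 0.71765969] 0.017
top ['img', 'fx', 'fy', 'cx', 'cy', 'T', 'shot']
jig [198. 237.] 0.79 [0.509 0.245 0.   ]
gauge [164. 206.] 0.8 [0.578 0.325 0.035]
plate_face [193. 214.] 0.94 [0.561 0.252 0.038]
cassette_center [291. 196.] 0.95 [0.616 0.014 0.02 ]
cassette_center [341. 254.] 0.8 [ 0.472 -0.111  0.02 ]
cassette_center [390. 317.] 0.65 [ 0.326 -0.228  0.02 ]
flange_face [347. 229.] 0.87 [ 0.536 -0.126  0.023]
flange_face [362. 322.] 0.55 [ 0.312 -0.161  0.023]
note_reader_center [414. 236.] 0.82 [ 0.521 -0.293  0.021]
note_reader_center [164. 208.] 0.53 [0.577 0.329 0.021]
scene ['img', 'fx', 'fy', 'cx', 'cy', 'T', 'shot']
jig [343. 261.] 0.69 [0.512 0.242 0.   ]
gauge [341. 290.] 0.86 [0.58  0.321 0.035]
plate_face [331. 268.] 0.94 [0.565 0.254 0.038]
plate_face [204. 221.] 0.21 [ 0.788 -0.064  0.038]
cassette_center [272. 216.] 0.86 [0.61  0.017 0.02 ]
cassette_center [288. 166.] 0.69 [ 0.471 -0.11   0.02 ]
cassette_center [303. 126.] 0.68 [ 0.341 -0.222  0.02 ]
flange_face [252. 228.] 0.92 [0.679 0.021 0.023]
flange_face [320. 132.] 0.71 [ 0.31  -0.167  0.023]
flange_face [269. 169.] 0.63 [ 0.528 -0.129  0.023]
note_reader_center [247. 134.] 0.97 [ 0.514 -0.294  0.021]
```

View pics/top0.png

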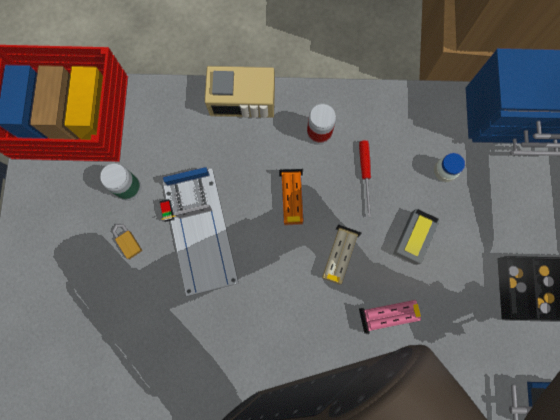

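View pics/scene0.png

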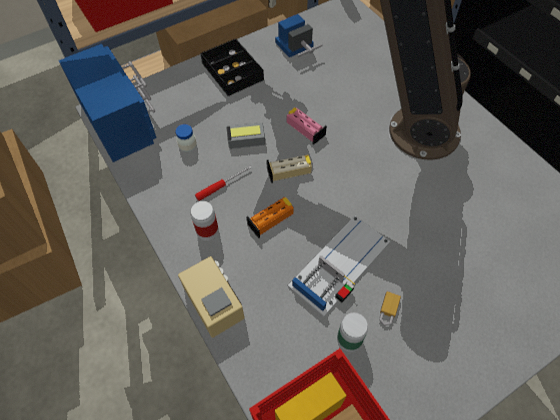

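The candidates for the cassette in the top view are cream (341,254), orange (291,196), pink (390,317) and the note reader (414,236). By the description it is the cream one, with a yellow latch and black flange. I'll check that in one crop alongside the jig.

```bash
cat > b.py <<'E'
from h import *
p=snap('top');i=p['img']
a=cv2.resize(i[160:300,150:250],None,fx=4,fy=4,interpolation=3);b=cv2.resize(i[215:295,310:370],None,fx=6,fy=6,interpolation=3)
o=np.zeros((560,770,3),np.uint8);o[:,:400]=a;o[:480,405:765]=b
cv2.imwrite('pics/crop.png',o[:,:,::-1])
E
python3 b.py
```

```text
(no output)
```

View pics/crop.png

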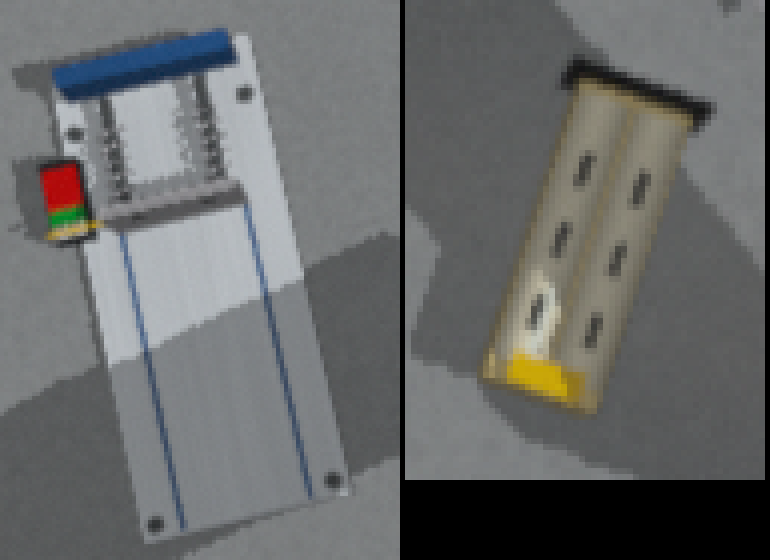

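The right-hand crop confirms the cream cassette: black flange at the top, yellow latch at the bottom. In the left-hand crop, the jig's lines run (123,235)→(182,527) and (247,207)→(309,495).

```bash
cat > c.py <<'E'
from h import *
p=snap('top')
J=lambda u,v,z=.012:w(p,(150+u/4,160+v/4),z)[:2]
C=lambda u,v,z:w(p,(310+(u-405)/6,215+v/6),z)[:2]
ang=lambda a,b:np.degrees(np.arctan2(*(a-b)[::-1]))
a,b,c,d=J(123,235),J(182,527),J(247,207),J(309,495)
print('lines',ang(a,b),ang(c,d),a,b,c,d)
th=np.radians((ang(a,b)+ang(c,d))/2);ex=np.array([np.cos(th),np.sin(th)]);ey=np.array([-ex[1],ex[0]])
r=(J(145,543)+J(350,493))/2
print('width',(a+b-c-d)/2@ey,'origin',r+.135*ex,'rear@',r, 'lateral',(a+b+c+d)/4@ey,(r@ey))
e,f,g,h=C(575,95,.04),C(485,375,.04),C(690,130,.04),C(598,410,.04)
print('cass',ang(e,f),ang(g,h),(e+f+g+h)/4,np.linalg.norm(e-f),np.linalg.norm(e-g))
print('flange mid top',(C(570,70,.046)+C(712,108,.046))/2,'rear',(C(485,375,.038)+C(598,410,.038))/2)
E
python3 c.py
```

```text
lines 15.083728809397659 15.032196094964096 [0.55215778 0.28722567] [0.3736314  0.23910994] [0.57193628 0.2108686 ] [0.39467133 0.16326382]
width 0.07879076841234887 origin [0.51039253 0.23470937] rear@ [0.38002796 0.1996369 ] lateral 0.09447796587273194 0.09405229734414046
cass -17.416297791733296 -18.2435824590487 [ 0.46384208 -0.1083427 ] 0.11876370944888595 0.048290623558984426
flange mid top [ 0.52907827 -0.12918542] rear [ 0.40743668 -0.09035875]
```

Request:
{"fn": "apply_moves", "kwargs": {
  "commands": [
    [[2,5,-1],-0.1,0],
    [[4,10,-2],-0.2,0],
    [[6,15,-3],-0.3,0],
    [[8,20,-4],-0.4,0],
    [[10,25,-5],-0.5,0],
    [[12,30,-6],-0.6,0],
    [[15,35,-7],-0.7,0],
    [[17,40,-8],-0.7,0],
    [[19,45,-9],-0.7,0],
    [[20,48,-9],-0.7,0],
    [[21,51.4,-9],-0.7,0],
    [[21,51.4,-9],-0.7,0],
    [[21,51.4,-9],-0.7,0],
    [[21,51.4,-9],-0.7,0],
    [[21,51.4,-9],-0.7,0],
    [[21,51.4,-9],-0.7,0]
  ]
}}

```text
clock: 2.13
tool_pos: [0.4675, -0.1089, 0.1536]
orientation: [-180.0, 0.0, 162.5]
force: [-0.4, 0.5, 0.1]
opening: 0.0874
gripper_force: 0.0
```

```bash
cat > d.py <<'E'
from h import *
s=ctrl.get_obs();print(s['clock'],s['tool_pos'],s['orientation'],s['force'])
p=snap('wrist','wr1.png')
for t,z in {'cassette_center':.02,'flange_face':.023}.items():
    for r in ctrl.spot_point(p,t)[:2]: print(t,np.round(r['at']),round(r['score'],2),w(p,r['at'],z).round(4))
E
python3 d.py
```

```text
2.1333 [ 0.46750604 -0.10889781  0.15359266] [-1.79997984e+02  1.84410853e-03  1.62450151e+02] [-0.42035111  0.49855541  0.13501168]
cassette_center [62. 67.] 0.91 [ 0.329  -0.2263  0.02  ]
cassette_center [291. 207.] 0.84 [ 0.4713 -0.1054  0.02  ]
flange_face [142.  15.] 0.72 [ 0.3161 -0.1596  0.023 ]
```

View pics/wr1.png

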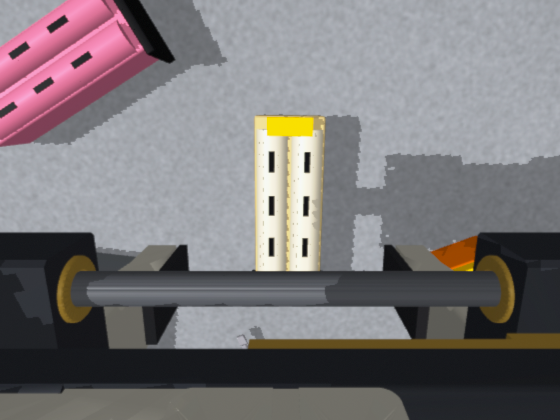

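The wrist view shows the cream cassette at columns 255–325, upright between the open fingers, with its latch at row 125. It is aligned, so I'll descend and grip.

Request:
{"fn": "apply_moves", "kwargs": {
  "commands": [
    [[0,0,-1.5],0,0],
    [[0,0,-3.5],0,0],
    [[0,0,-6],0,0],
    [[0,0,-8.5],0,0],
    [[0,0,-10.5],0,0],
    [[0,0,-11.8],0,0],
    [[0,0,-12.6],0,0],
    [[0,0,-12.8],0,0],
    [[0,0,-12.8],0,0.3],
    [[0,0,-12.8],0,0.4],
    [[0,0,-12.8],0,0.6],
    [[0,0,-12.8],0,0.7],
    [[0,0,-12.8],0,0.8],
    [[0,0,-12.8],0,0.8],
    [[0,0,-12.8],0,0.8],
    [[0,0,-12.8],0,0.8],
    [[0,0,-12.8],0,0.8],
    [[0,0,-12.8],0,0.8]
  ]
}}

```text
clock: 3.78
tool_pos: [0.4677, -0.1098, 0.026]
orientation: [180.0, 0.1, 162.3]
force: [-1.2, 3.4, 6.3]
opening: 0.048
gripper_force: 30.0
```

Request:
{"fn": "apply_moves", "kwargs": {
  "commands": [
    [[0,0,0.5],0,0.8],
    [[0,0,2],0,0.8],
    [[0,0,4.5],0,0.8],
    [[0,0,7],0,0.8],
    [[0,1,9],0.03,0.8],
    [[0,3,10],0.1,0.8],
    [[0.2,6,10],0.2,0.8],
    [[0.3,9,10],0.3,0.8],
    [[0.4,12,10],0.4,0.8],
    [[0.5,15,10],0.5,0.8],
    [[0.6,18,10],0.55,0.8],
    [[0.7,21,10],0.57,0.8],
    [[0.8,24,10],0.57,0.8],
    [[0.9,27,10],0.57,0.8],
    [[0.9,30,10],0.57,0.8],
    [[0.9,32,10],0.57,0.8],
    [[0.9,33.3,10],0.57,0.8],
    [[0.9,33.8,10],0.57,0.8],
    [[0.9,33.8,10],0.57,0.8],
    [[0.9,33.8,10],0.57,0.8]
  ]
}}

```text
clock: 5.45
tool_pos: [0.4756, 0.227, 0.1252]
orientation: [-180.0, -0.1, -165.1]
force: [-0.5, -1.1, -4.5]
opening: 0.048
gripper_force: 30.0
```

```bash
cat > e.py <<'E'
from h import *
import sys
s=ctrl.get_obs();print(s['clock'],s['tool_pos'],s['orientation'],s['force'],s['opening'])
n=sys.argv[1]; zb=float(sys.argv[2])
pics=[]
for v in('wrist','top','scene'):
    p=snap(v);i=p['img']
    for t,z in {'cassette_center':zb+.02,'flange_face':zb+.023,'plate_face':.038,'gauge':.035,'jig':0}.items():
        for r in ctrl.spot_point(p,t)[:1]: print(v,t,np.round(r['at']),round(r['score'],2),w(p,r['at'],z).round(4))
    if v=='top': i=cv2.resize(i[160:300,145:265],(360,420),interpolation=3)
    if v=='scene': continue
    pics.append(cv2.resize(i,None,fx=.8,fy=.8) if v=='wrist' else i)
o=np.zeros((420,820,3),np.uint8);o[:336,:448]=pics[0];o[:,440:800]=pics[1]
cv2.imwrite('pics/'+n,o[:,:800,::-1])
E
python3 e.py hov.png .094
```

```text
5.45 [0.47555194 0.22699945 0.12516648] [-1.79964331e+02 -7.94280314e-02 -1.65064842e+02] [-0.50720895 -1.08613998 -4.46563074] 0.04799659061855569
wrist cassette_center [287. 276.] 0.9 [0.4786 0.2289 0.114 ]
top cassette_center [195. 245.] 0.88 [0.4744 0.2286 0.114 ]
top flange_face [288. 174.] 0.94 [0.6459 0.0217 0.117 ]
scene cassette_center [354. 231.] 0.88 [0.4775 0.2241 0.114 ]
scene flange_face [317. 135.] 0.77 [ 0.3728 -0.1027  0.117 ]
scene plate_face [333. 266.] 0.78 [0.5573 0.2523 0.038 ]
scene gauge [344. 291.] 0.57 [0.5741 0.3253 0.035 ]
scene jig [345. 261.] 0.77 [0.5068 0.2446 0.    ]
```

View pics/hov.png

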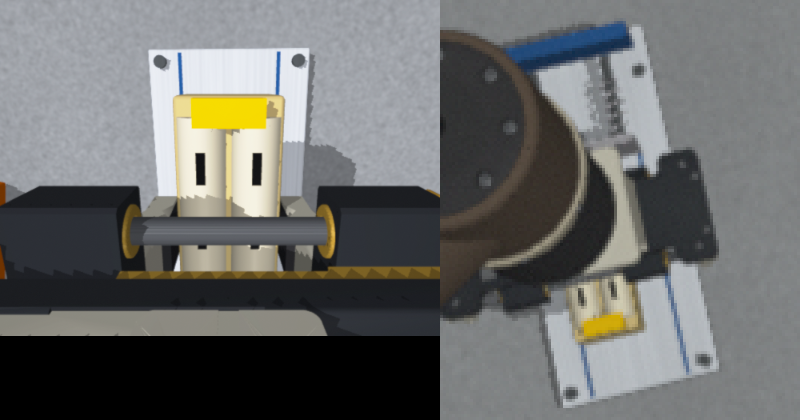

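The wrist view shows the blue lines at columns 180 and 278 (centre 229) and the cassette's rear spanning 174–284 (centre 229), parallel to them. I'll check those numbers metrically.

```bash
cat > f.py <<'E'
from h import *
p=snap('wrist');g=cv2.cvtColor(p['img'],cv2.COLOR_RGB2HSV)
m=(g[:,:,0]>100)&(g[:,:,0]<125)&(g[:,:,1]>90)
L=[];R=[]
for r in range(66,116,4):
    c=np.where(m[r,190:390])[0]+190
    l=c[c<287];q=c[c>287]
    if len(l):L.append(w(p,(l.mean(),r),.012)[:2])
    if len(q):R.append(w(p,(q.mean(),r),.012)[:2])
for A in(L,R):
    A=np.array(A);d=A[0]-A[-1];print(len(A),A.mean(0),np.degrees(np.arctan2(-d[1],-d[0])))
th=np.radians(14.9);ey=np.array([-np.sin(th),np.cos(th)]);ex=np.array([ey[1],-ey[0]])
print('lines lat',np.mean(L,0)@ey,np.mean(R,0)@ey)
for u in (174,284): print('cass',w(p,(u/.8,97/.8),.094+.038)[:2]@ey)
print('tool lat',ctrl.get_obs()['tool_pos'][:2]@ey)
c=[w(p,(u/.8,50/.8),.012)[:2] for u in(149,308)];print('rear jig',np.mean(c,0),'origin x',np.mean(c,0)@ex+.135,'tool x',ctrl.get_obs()['tool_pos'][:2]@ex,'cass rear x',w(p,(229/.8,97/.8),.132)[:2]@ex)
E
python3 f.py
```

```text
13 [0.40871353 0.16890142] 15.075602417221997
13 [0.38827998 0.24550382] 14.730246984508014
lines lat 0.058128639739572885 0.13740950765371807
cass 0.07428261434400897
cass 0.12256453350983662
tool lat 0.09786042646793135
rear jig [0.38204951 0.2034593 ] origin x 0.5565195639428824 tool x 0.518671437795359 cass rear x 0.4551563740845709
```

Request:
{"fn": "apply_moves", "kwargs": {
  "commands": [
    [[0,0,-1],0,0.8],
    [[0,0,-2.5],0,0.8],
    [[0,0,-4],0,0.8],
    [[0,0,-5.5],0,0.8],
    [[0,0,-6.8],0,0.8],
    [[0,0,-7.6],0,0.8],
    [[0,0,-8.1],0,0.8],
    [[0,0,-8.3],0,0.8],
    [[0,0,-8.4],0,0.8],
    [[0,0,-8.5],0,0.8],
    [[0,0,-8.5],0,0.8],
    [[0,0,-8.5],0,0.8]
  ]
}}

```text
clock: 7.4
tool_pos: [0.4764, 0.2282, 0.0411]
orientation: [180.0, 0.1, -165.1]
force: [0.8, 0.3, -3.9]
opening: 0.048
gripper_force: 30.0
```

Request:
{"fn": "apply_moves", "kwargs": {
  "commands": [
    [[0,0,-0.05],0,0.8],
    [[0,0,-0.1],0,0.8],
    [[0,0,-0.15],0,0.8],
    [[0,0,-0.15],0,0.8],
    [[0,0,-0.15],0,0.8]
  ]
}}

```text
clock: 7.82
tool_pos: [0.4761, 0.2279, 0.0391]
orientation: [180.0, 0.0, -165.1]
force: [-0.6, 1.2, -3.5]
opening: 0.0476
gripper_force: 30.0
```

Request:
{"fn": "apply_moves", "kwargs": {
  "commands": [
    [[0,0,-0.05],0,0.8],
    [[0,0,-0.08],0,0.8],
    [[0,0,-0.1],0,0.8],
    [[0,0,-0.1],0,0.8],
    [[0,0,-0.1],0,0.8],
    [[0,0,-0.1],0,0.8]
  ]
}}

```text
clock: 8.32
tool_pos: [0.4761, 0.2279, 0.0381]
orientation: [180.0, 0.0, -165.1]
force: [-0.4, -0.0, -2.4]
opening: 0.0477
gripper_force: 30.0
```

Request:
{"fn": "apply_moves", "kwargs": {
  "commands": [
    [[0,0,-0.03],0,0.8],
    [[0,0,-0.05],0,0.8],
    [[0,0,-0.05],0,0.8],
    [[0,0,-0.05],0,0.8],
    [[0,0,-0.05],0,0.4],
    [[0,0,-0.05],0,0.2],
    [[0,0,-0.05],0,0.2],
    [[0,0,-0.05],0,0.2],
    [[0,0,-0.05],0,0.2],
    [[0,0,-0.05],0,0.2],
    [[0,0,-0.05],0,0.2],
    [[0,0,-0.05],0,0.2]
  ]
}}

```text
clock: 9.32
tool_pos: [0.4761, 0.2279, 0.0375]
orientation: [-180.0, -0.0, -165.1]
force: [0.2, 0.9, 0.1]
opening: 0.0701
gripper_force: 0.0
```

```bash
sed -i 's/,.094+.038)/,.05)/' f.py; python3 e.py set.png .012
```

```text
9.3167 [0.47610002 0.22788398 0.03751125] [-1.79996582e+02 -3.52078879e-03 -1.65058701e+02] [0.21375742 0.86822547 0.14816431] 0.07012683018535992
wrist cassette_center [289. 278.] 0.79 [0.4775 0.2301 0.032 ]
top cassette_center [389. 319.] 0.78 [ 0.3201 -0.2234  0.032 ]
top flange_face [288. 171.] 0.93 [0.6762 0.0229 0.035 ]
top plate_face [193. 213.] 0.55 [0.562  0.2533 0.038 ]
top jig [367. 161.] 0.27 [ 0.718 -0.182  0.   ]
scene cassette_center [272. 214.] 0.86 [0.6094 0.0167 0.032 ]
scene flange_face [339. 262.] 0.95 [0.5356 0.2488 0.035 ]
scene plate_face [331. 268.] 0.67 [0.5661 0.2534 0.038 ]
scene gauge [342. 292.] 0.93 [0.5803 0.327  0.035 ]
scene jig [345. 261.] 0.84 [0.5059 0.2452 0.    ]
```

View pics/set.png

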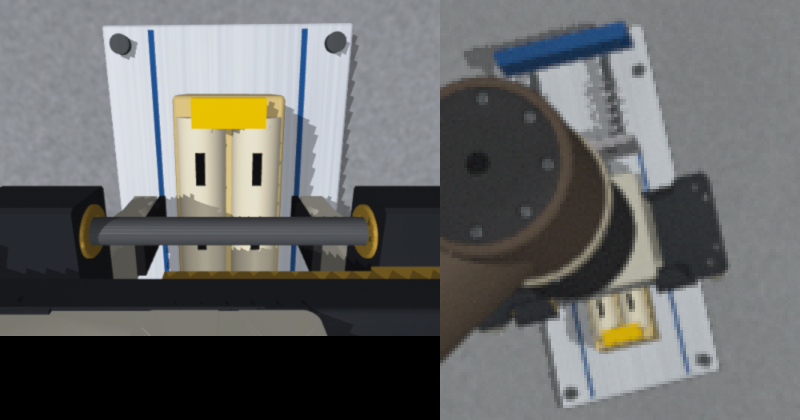

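Set-down is good: lines at columns 157 and 300 (centre 228.5), cassette at 174–284 (centre 229), lying flat. Next I'll regrip and slide toward the plate.

Request:
{"fn": "apply_moves", "kwargs": {
  "commands": [
    [[0,0,0],0,0.4],
    [[0,0,0],0,0.6],
    [[0,0,0],0,0.8],
    [[0,0,0],0,0.8],
    [[0,0,0],0,0.8],
    [[0,0,0],0,0.8],
    [[0,0,0],0,0.8],
    [[0,0,0],0,0.8],
    [[0.2,0.05,0],0,0.8],
    [[0.4,0.1,0],0,0.8],
    [[0.6,0.16,0],0,0.8],
    [[0.8,0.21,0],0,0.8],
    [[1.0,0.26,0],0,0.8],
    [[1.2,0.32,0],0,0.8],
    [[1.4,0.37,0],0,0.8],
    [[1.6,0.42,0],0,0.8],
    [[1.8,0.48,0],0,0.8],
    [[1.8,0.48,0],0,0.8],
    [[1.8,0.48,0],0,0.8]
  ]
}}

```text
clock: 11.8
tool_pos: [0.4946, 0.2329, 0.0376]
orientation: [180.0, 0.0, -165.0]
force: [-0.0, -1.9, 1.7]
opening: 0.0475
gripper_force: 30.0
```

Request:
{"fn": "apply_moves", "kwargs": {
  "commands": [
    [[0.1,0.03,0],0,0.8],
    [[0.2,0.05,0],0,0.8],
    [[0.3,0.08,0],0,0.8],
    [[0.4,0.11,0],0,0.8],
    [[0.5,0.13,0],0,0.8],
    [[0.6,0.16,0],0,0.8],
    [[0.7,0.19,0],0,0.8],
    [[0.8,0.21,0],0,0.8],
    [[0.9,0.24,0],0,0.8],
    [[0.9,0.24,0],0,0.8],
    [[0.9,0.24,0],0,0.8]
  ]
}}

```text
clock: 12.72
tool_pos: [0.5013, 0.2344, 0.0375]
orientation: [-180.0, -0.2, -165.0]
force: [-11.9, -1.2, 11.8]
opening: 0.048
gripper_force: 30.0
```

```bash
cat > g.py <<'E'
from h import *
import sys
s=ctrl.get_obs();print(s['clock'],s['force'],s['moment'],s['opening'])
p=snap('scene')
for t,z in {'cassette_center':.032,'flange_face':.035,'plate_face':.038,'gauge':.035}.items():
    for r in ctrl.spot_point(p,t)[:1]: print(t,np.round(r['at']),round(r['score'],2),w(p,r['at'],z).round(4))
a=cv2.resize(p['img'][235:315,280:385],(787,600),interpolation=3)
cv2.imwrite('pics/'+sys.argv[1],a[:,:,::-1])
E
python3 g.py g1.png
```

```text
12.7167 [-11.87087212  -1.24652102  11.78892539] [-0.12590667  4.29923884  0.38996617] 0.04797446839846596
cassette_center [271. 215.] 0.91 [0.6131 0.0216 0.032 ]
flange_face [315. 133.] 0.84 [ 0.3291 -0.1653  0.035 ]
plate_face [331. 270.] 0.92 [0.5684 0.258  0.038 ]
gauge [343. 290.] 0.98 [0.5739 0.3227 0.035 ]
```

View pics/g1.png

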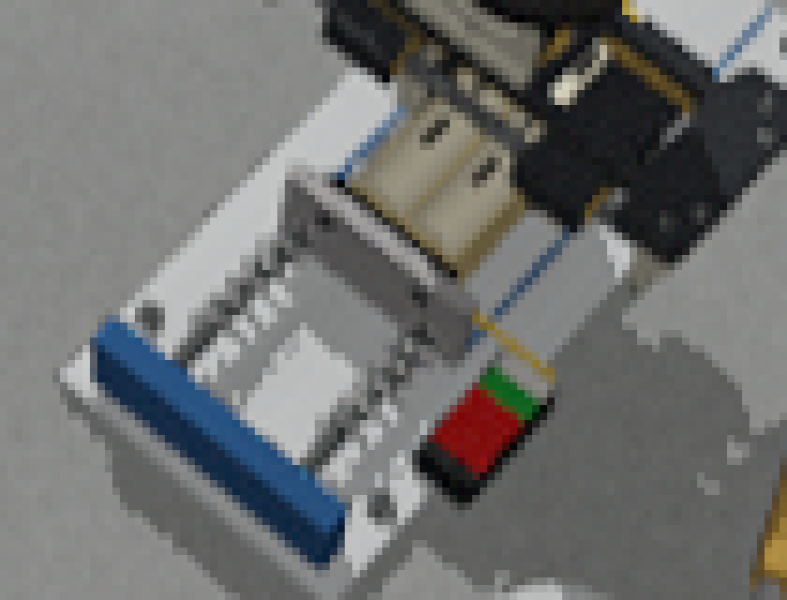

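The pointer is still in the white, and the flange sits flush on the plate at image (400,220). I'll push further in small steps and ease off the downward load slightly.

Request:
{"fn": "apply_moves", "kwargs": {
  "commands": [
    [[0,0,0.02],0,0.8],
    [[0.1,0.03,0.03],0,0.8],
    [[0.2,0.05,0.03],0,0.8],
    [[0.3,0.08,0.03],0,0.8],
    [[0.4,0.11,0.03],0,0.8],
    [[0.5,0.13,0.03],0,0.8],
    [[0.6,0.16,0.03],0,0.8],
    [[0.7,0.19,0.03],0,0.8],
    [[0.7,0.19,0.03],0,0.8],
    [[0.7,0.19,0.03],0,0.8]
  ]
}}

```text
clock: 13.8
tool_pos: [0.5071, 0.2357, 0.0375]
orientation: [-179.9, -0.3, -165.0]
force: [-17.2, -0.7, 13.7]
opening: 0.0476
gripper_force: 30.0
```

Request:
{"fn": "apply_moves", "kwargs": {
  "commands": [
    [[0,0,0.02],0,0.8],
    [[0.1,0.03,0.03],0,0.8],
    [[0.2,0.06,0.03],0,0.8],
    [[0.3,0.09,0.03],0,0.8],
    [[0.4,0.12,0.03],0,0.8],
    [[0.45,0.13,0.03],0,0.8],
    [[0.45,0.13,0.03],0,0.8],
    [[0.45,0.13,0.03],0,0.8]
  ]
}}

```text
clock: 14.47
tool_pos: [0.5107, 0.2365, 0.0375]
orientation: [-179.9, -0.4, -165.1]
force: [-20.0, -0.3, 14.3]
opening: 0.0477
gripper_force: 30.1
```

```bash
python3 g.py g2.png
```

```text
14.4667 [-20.00920859  -0.34691498  14.34361579] [0.04901936 6.92290251 0.59474615] 0.04773758103940108
cassette_center [303. 127.] 0.96 [ 0.3477 -0.2101  0.032 ]
flange_face [318. 135.] 0.74 [ 0.3266 -0.1517  0.035 ]
plate_face [329. 270.] 0.62 [0.5745 0.2562 0.038 ]
gauge [341. 292.] 0.67 [0.5817 0.3245 0.035 ]
```

View pics/g2.png

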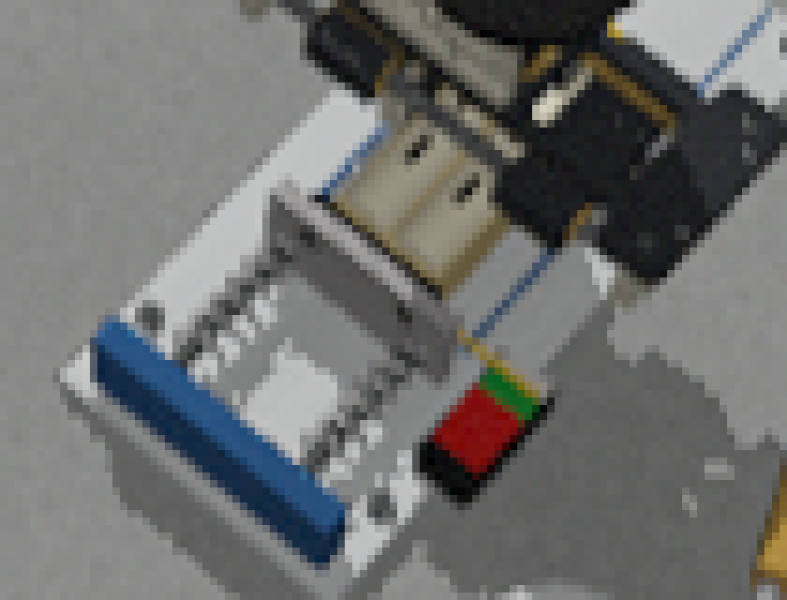

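The pointer now looks to be at the white/green edge. The scene camera has parallax there, so I'll measure its travel against the rest picture.

```bash
cat > t.py <<'E'
from h import *
p=snap('scene');now=p['img'];old=cv2.imread('pics/scene0.png')[:,:,::-1]
K=np.array([[p['fx'],0,p['cx']],[0,p['fy'],p['cy']],[0,0,1]]);T=np.linalg.inv(p['T'])
th=np.radians(14.9);ex=np.array([np.cos(th),np.sin(th)]);ey=np.array([-ex[1],ex[0]]);O=.5565*ex+.0978*ey
def pr(x,y,z):
    q=T@np.r_[O+x*ex+y*ey,z,1];q=q[:3]*[1,-1,-1];q=K@q;return q[:2]/q[2]
for n,i in(('old',old),('now',now)):
    g=cv2.cvtColor(np.ascontiguousarray(i),cv2.COLOR_RGB2HSV).astype(int)
    m=np.zeros(i.shape[:2],bool);m[270:300,335:360]=1
    m&=(g[:,:,0]>18)&(g[:,:,0]<32)&(g[:,:,1]>90)&(g[:,:,2]>90)
    v,u=np.where(m);P=np.array([w(p,(a,b),.037)[:2]-O for a,b in zip(u,v)])
    print(n,len(P),'x med',np.median(P@ex),'mean',(P@ex).mean(),'y',(P@ey).min(),(P@ey).max())
# plate patch translation along projected jig x
d=(pr(.075,.03,.05)-pr(.055,.03,.05))/20
c=pr(.063,.03,.05).round().astype(int);print('px/mm',d,'patch',c)
G=[cv2.GaussianBlur(cv2.cvtColor(np.ascontiguousarray(i),cv2.COLOR_RGB2GRAY),(0,0),.6).astype(np.float32) for i in(old,now)]
tp=G[0][c[1]-8:c[1]+9,c[0]-8:c[0]+9]
best=[]
for s in np.arange(0,25,.5):
    q=cv2.getRectSubPix(G[1],(17,17),(float(c[0]+s*d[0]),float(c[1]+s*d[1])))
    best.append((np.corrcoef(q.ravel(),tp.ravel())[0,1],s))
print(sorted(best)[-4:])
# gauge boundaries in x: red/green transitions
for zz in(.035,):
    for x in(.056,.064,.074,.106): print(x,pr(x,.066,zz).round(1))
E
python3 t.py
```

```text
old 14 x med 0.04828785296614207 mean 0.051505155050668536 y 0.04145568186193426 0.07760560997785569
now 29 x med 0.0604787569591394 mean 0.05549517927618052 y 0.014128030723674983 0.07703424302901538
px/mm [-0.23676818  0.25391392] patch [337 274]
[(np.float64(0.5233899624655122), np.float64(12.5)), (np.float64(0.5245751568567785), np.float64(14.0)), (np.float64(0.5296665733551622), np.float64(13.0)), (np.float64(0.5311582038371636), np.float64(13.5))]
0.056 [348.9 283.3]
0.064 [347.1 285.4]
0.074 [344.7 287.9]
0.106 [337.1 296.3]
```

Three estimates agree on about 12–13 mm of travel, which is mid-green: pointer shift 12.2, plate patch 13.3, tool travel 12.2. Now I'll hold.

Request:
{"fn": "apply_moves", "kwargs": {
  "commands": [
    [[0,0,0],0,0.8],
    [[0,0,0],0,0.8],
    [[0,0,0],0,0.8],
    [[0,0,0],0,0.8],
    [[0,0,0],0,0.8],
    [[0,0,0],0,0.8],
    [[0,0,0],0,0.8],
    [[0,0,0],0,0.8],
    [[0,0,0],0,0.8],
    [[0,0,0],0,0.8],
    [[0,0,0],0,0.8],
    [[0,0,0],0,0.8],
    [[0,0,0],0,0.8],
    [[0,0,0],0,0.8],
    [[0,0,0],0,0.8],
    [[0,0,0],0,0.8],
    [[0,0,0],0,0.8],
    [[0,0,0],0,0.8],
    [[0,0,0],0,0.8],
    [[0,0,0],0,0.8]
  ]
}}

```text
clock: 16.43
tool_pos: [0.5107, 0.2365, 0.0375]
orientation: [-179.9, -0.4, -165.1]
force: [-19.4, -1.1, 13.6]
opening: 0.0478
gripper_force: 30.1
```

Request:
{"fn": "apply_moves", "kwargs": {
  "commands": [
    [[0,0,0],0,0.8],
    [[0,0,0],0,0.8],
    [[0,0,0],0,0.8],
    [[0,0,0],0,0.8],
    [[0,0,0],0,0.8],
    [[0,0,0],0,0.8],
    [[0,0,0],0,0.8],
    [[0,0,0],0,0.8],
    [[0,0,0],0,0.8],
    [[0,0,0],0,0.8],
    [[0,0,0],0,0.8],
    [[0,0,0],0,0.8],
    [[0,0,0],0,0.8],
    [[0,0,0],0,0.8],
    [[0,0,0],0,0.8],
    [[0,0,0],0,0.8]
  ]
}}

```text
clock: 17.77
tool_pos: [0.5107, 0.2365, 0.0375]
orientation: [-179.9, -0.4, -165.1]
force: [-19.3, -0.6, 14.0]
opening: 0.0482
gripper_force: 30.1
```

```bash
python3 t.py; python3 e.py end.png .012 | head -2
```

```text
old 14 x med 0.04828785296614207 mean 0.051505155050668536 y 0.04145568186193426 0.07760560997785569
now 28 x med 0.06052378760365161 mean 0.055363497076769005 y 0.014128030723674983 0.07703424302901538
px/mm [-0.23676818  0.25391392] patch [337 274]
[(np.float64(0.5175756861094187), np.float64(12.5)), (np.float64(0.5178836514203407), np.float64(14.0)), (np.float64(0.5234825221274347), np.float64(13.0)), (np.float64(0.5246593023983491), np.float64(13.5))]
0.056 [348.9 283.3]
0.064 [347.1 285.4]
0.074 [344.7 287.9]
0.106 [337.1 296.3]
17.8167 [0.51073715 0.23656717 0.03751969] [-179.89456689   -0.39705762 -165.04613581] [-19.33981729  -1.64873692  13.81838013] 0.04794502843326145
wrist cassette_center [285. 277.] 0.74 [0.5121 0.2369 0.032 ]
```

View pics/end.png

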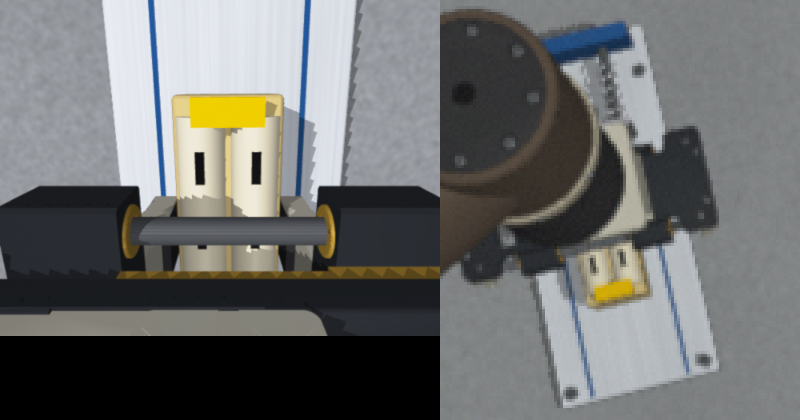

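The cassette is centred between the lines at columns 158 and 300, square, with no slip in the grip. It has held steady for more than 3 s, so I'm handing in.

```bash
python3 -c "from plant import ctrl;print(ctrl.close_job())"
```

```text
the job is handed in; nothing more can be done
None
```

The job is handed in: the cream cassette lies flat and square between the blue lines, and the gripper is still pressing it against the plate. Plate travel is about 12–13 mm by my measurements (green is 8–18 mm), held steady for over 3 s, though I couldn't read the pointer directly on the gauge because of the camera angle.

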